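# Close the dust collector's filter housing

## Task

The filter housing of the jeweller's dust collector stands open on the bench. Put on the lid that has the straight bar grip: with the lid's two lugs over the housing's two slots, press it down against the sprung filter and turn it clockwise (seen from above) a quarter turn, so that it stays locked down when you let go. Leave the other lid, the one with the round knob, where it lies.

Things in the scene. Friction and masses are not known exactly. Their poses are not given: they have to be found in the camera images.
- lid: Loose bayonet lid, upright, 0.24 kg: aluminium cover 124 mm across, 22-30 mm above its origin (centre of underside, z up). Bar grip along x on top: 76 long, 18 wide, 30-61 mm above origin. Below: plug of radius 27 and, along the same x, two opposite lugs 14 wide, out to radius 47, 0-9 mm above origin. Same after half a turn.
- housing: Fixed open canister, 120 mm across, 100 high; origin centre of base, z up. Mouth: ledge 92-100 mm up, opening radius 37, with two opposite slots on +x and -x, out to radius 57, 37 mm wide at the inner edge: lugs have 10 mm room. Lid origin at 78 mm up: cover on ledge. Below 83: lugs free under ledge, turn clockwise only, stop near 110 deg. Hose stub at -y.
- cartridge (a joint): Travel in m (0 free, grows as pressed, at most 0.018) of the black-topped round filter, radius 34 mm, standing on a spring in the middle of the housing; its top is 92 mm above the housing's origin when free. It pushes up with 5 N free, 9 N at 14 mm. It carries an unlocked lid at 92 mm, and lifts a turned lid until its lugs bear under the ledge: lid origin at 83 mm.
- knob_lid: Another loose lid, not for this housing: the same 124 mm aluminium cover, but with a round knob (38 mm across, top 60 mm above the bench) in place of the bar and a plain plug of radius 50 mm without lugs below. Origin: centre of its underside. Left alone.

How it is judged:
By the outcome, as a careful person would: the job done as asked, in the order asked, and still so for the second after the job is handed in, with the robot touching nothing.
It also fails if it takes over 42 s, if anything falls off the work surface, if the arm or the gripper's body presses on something with over 40 N, if the wrist force passes 120 N, or if a joint passes its speed limit or range.

## Robot

A 7-joint arm with a two-finger parallel gripper is mounted at the origin on the work surface. World frame = base frame: x ahead of the robot, y to its left, z up, the work surface at z = 0. Lengths are in m, angles in degrees, forces in N, time in s.
With the tool pointing down it reaches from about 0.425 to 0.875 m from the base axis. Payload 8.4 kg.
Tool frame: the origin (TCP) lies at the very end of the fingers, on their centre line; the grasp point (between the pads) lies 19 mm behind it; z points along the fingers, y is the line along which they close (so a half turn about z gives the same grasp; the last joint's range is limited). The gripper opens to 85 mm and grips with 20 to 120 N. Pads are 22 mm wide; open, the fingers measure 114 mm over their backs; the gripper's body (76 mm by 85 mm) begins 54 mm behind the grasp point. The pads swing forward as they close: fully open they stand 13 mm farther back than shut.
Start: joints at [66.28, 19.091, 2.286, 83.961, -0.768, 76.965, -3.352], TCP at [0.201, -0.618, 0.231] pointing down, gripper open.
Joint ranges: [-147.57, 147.57], [-21.85, 119.76], [-74.77, 79.35], [14.55, 137.4], [-85.83, 265.84], [4.83, 119.75], [-152.11, 152.11]. Speed limits (degrees/s): [127.2, 127.2, 159.86, 159.86, 180, 180, 180].

## Interface

Orientations are given as [roll, pitch, yaw] about the fixed x, y, z axes, in that order (R = Rz(yaw) Ry(pitch) Rx(roll)).
In Python, from plant import * gives the robot as it stands.
- The arm moves only by the tool servo_tool, never from a script. Its argument "increments" is a list that holds one entry, the list of rows, each a list of 5 numbers: the opening, from 0 (shut) to 1 (fully open), then the shift along the tool's x, y, z in cm, then the turn about the tool's z in rad. A call has 1 to 10 rows; each row shifts and turns the commanded pose from where the row before left it, along the tool's axes as they then stand; what a row does not reach is not made up. A row lasts 1/10 s, in which the tool goes at most 50 mm and 8.59 degrees, less where a joint would pass 70% of its speed; a pose out of reach is approached as far as the arm can. A call is refused whole if a number of a shift passes 5 or a number of a turn 0.15, either way. A call with a gripper value outside its range is refused whole. The fingers move at their own pace and stop on an object; "force" is the grip in N (left out, the last holds). Time passes only in rows, so rows that do not move let the fingers close. It gives the time, the measured TCP pose, the force, the opening and the grip force at its end, in the units of the state.
- read_state(): the state, without advancing time (a new reading comes with each control period).
- read_camera(name): name is "scene" or "top" or "wrist"; returns a dict with "frame" (480x640x3 uint8, red, green, blue), "depth" (480x640 float32, m along the optical axis (not along the pixel's ray), 0 where there is no reading), "camera_matrix" (3x3 intrinsics, pixels), "distortion" ([k1, k2, p1, p2, k3] as OpenCV has them; the pictures are not rectified), "R" (3x3) and "t" (3): a world point X has camera coordinates R X + t; the wrist camera has in their place "hand_eye" (4x4, takes a point from camera to tool coordinates, whose origin is the TCP and whose axes are the flange's). Camera axes: x right, y down, z forward; pixel columns grow to the right and rows downward; lengths in m; the calibration is good to about 2 mm. A picture is of the moment at which its call begins: read the wrist's pose just before it.
- close_job(): hands the job in; it is judged then, once.
Trained networks look in a picture, given as the dict that the camera call returned (one of the last four; its "shot" number tells which), for a name from the list of things; names that differ only in an ending like _2 or _b are one class to them, and where a whole thing is asked for, a point or a joint stands for the part that bears it (a point fixed in the world has none). Each returns a list of dicts, best first, with "score" (0 to 1); they miss things now and then, are a little off and sometimes report something else, mostly with a low value. They report only what shows in the picture. A call takes as long as a camera call.
- trace(name, picture): "region" (480x640 bool, what is visible of it) and "position" ([column, row] in pixels, amid what is visible of it).
- mark_of(name, picture): "position" ([column, row] in pixels: a listed point, or the origin of a listed thing).
The state is a dict: "t": time; "joints": joint angles; "joint_velocities": joint speeds; "effort": joint torques, N m; "ee_pos": TCP position; "ee_rot": TCP orientation; "ft_force": force on the tool from outside, world axes, zero at the start; "wrist_torque": the same for the moment, N m; "finger_gap": opening from 0.0 (shut) to 1.0 (fully open); "gripper_force": force on a finger pad.
Only numpy, scipy, OpenCV 4.12 (cv2) and the standard library are available. Lean on these libraries where they do the work, as an engineer would, in place of code of your own. Each camera call takes 0.05 s, during which the arm holds its last target. There are 200 camera calls.

## Working session

There is one attempt and no reset: what is moved stays moved. The work goes in short steps, Python scripts to look and compute and a tool call to move; the robot and the scene stay as the last step left them, time stands still between calls to the robot, and variables do not carry over. Pictures are saved under pics/ and viewed, at most 10 in all, crops included, and the job is handed in when it is done.

Besides the shell and the picture viewer there is one more tool, called after "Call:" by a JSON object that holds its "name" and its "arguments". servo_tool: Moves the arm, as the interface text tells. Its arguments: {"type":"object","properties":{"increments":{"type":"array","items":{"type":"array","items":{"type":"array","items":{"type":"number"}}}},"force":{"type":"number"}},"required":["increments"]}

```bash
mkdir -p pics; cat > h.py <<'E'
from plant import *
import numpy as np, cv2
from scipy.spatial.transform import Rotation as Ro
def cloud(p,st=None):
    d=p["depth"];K=p["camera_matrix"];h,w=d.shape
    v,u=np.mgrid[:h,:w]
    n=cv2.undistortPoints(np.stack([u,v],-1).reshape(-1,1,2).astype(np.float64),np.array(K),np.array(p["distortion"])).reshape(h,w,2)
    X=np.dstack([n[...,0]*d,n[...,1]*d,d])
    if "R" in p: W=(X-np.array(p["t"]).reshape(3))@np.array(p["R"])
    else:
        H=np.array(p["hand_eye"]);T=X@H[:3,:3].T+H[:3,3]
        W=T@Ro.from_euler('xyz',st["ee_rot"],degrees=True).as_matrix().T+np.array(st["ee_pos"])
    W[d==0]=np.nan
    return W
def save(p,n): cv2.imwrite(f"pics/{n}.png",p["frame"][...,::-1])
E
python3 - <<'E'
from h import *
s=read_state();print(s)
for c in ["scene","top"]:
    p=read_camera(c);save(p,c);W=cloud(p)
    for n in ["lid","housing","cartridge","knob_lid"]:
        for r in trace(n,p)[:2]:
            q=W[r["region"]];q=q[~np.isnan(q[:,0])]
            print(c,n,round(r["score"],2),np.round(r["position"]),r["region"].sum(),np.nanmedian(q,0).round(3),np.percentile(q,[2,98],axis=0).round(3).tolist())
a=cv2.hconcat([cv2.imread("pics/scene.png"),cv2.imread("pics/top.png")]);cv2.imwrite("pics/a.png",cv2.resize(a,(800,300)))
E
```

```text
{'t': 0.0, 'joints': array([66.27923476, 19.13020236,  2.28517039, 84.01202146, -0.76901121,
       76.96425022, -3.35134091]), 'joint_velocities': array([-0.02149066,  0.01418332, -0.05865893, -0.0093164 ,  0.08300851,
        0.12457662, -0.00197888]), 'effort': array([-1.39446154e-03, -6.58557272e+01,  1.36423599e+00, -4.05564702e+01,
        1.65935489e-02,  1.27431095e-02, -4.51166784e-06]), 'ee_pos': array([ 0.20109335, -0.6176317 ,  0.23043072]), 'ee_rot': array([-1.79908920e+02,  5.12765144e-03,  1.80356709e+01]), 'ft_force': array([ 0.1778737 ,  0.28844951, -0.13174115]), 'wrist_torque': array([ 0.00603385, -0.02985637,  0.02026751]), 'gripper_force': 0.0, 'finger_gap': 0.9994473597613123}
scene lid 0.69 [415. 403.] 7454 [0.582 0.264 0.029] [[0.522, 0.204, 0.025], [0.632, 0.314, 0.061]]
scene housing 0.9 [226. 175.] 5287 [ 0.569 -0.219  0.075] [[0.501, -0.308, 0.001], [0.617, -0.191, 0.1]]
scene cartridge 0.67 [216. 156.] 626 [ 0.557 -0.256  0.091] [[0.527, -0.284, 0.089], [0.587, -0.23, 0.093]]
scene knob_lid 0.65 [288. 264.] 3807 [ 0.581 -0.017  0.029] [[0.519, -0.079, 0.022], [0.63, 0.031, 0.059]]
top lid 0.87 [159. 220.] 4543 [0.575 0.251 0.03 ] [[0.522, 0.201, 0.024], [0.632, 0.311, 0.062]]
top housing 0.75 [488. 218.] 7506 [ 0.554 -0.251  0.091] [[0.501, -0.348, 0.002], [0.616, -0.194, 0.102]]
top cartridge 0.85 [495. 215.] 1763 [ 0.558 -0.253  0.092] [[0.527, -0.284, 0.052], [0.589, -0.224, 0.095]]
top knob_lid 0.87 [338. 215.] 4567 [ 0.574 -0.026  0.03 ] [[0.521, -0.081, 0.026], [0.63, 0.028, 0.06]]
```

View pics/top.png

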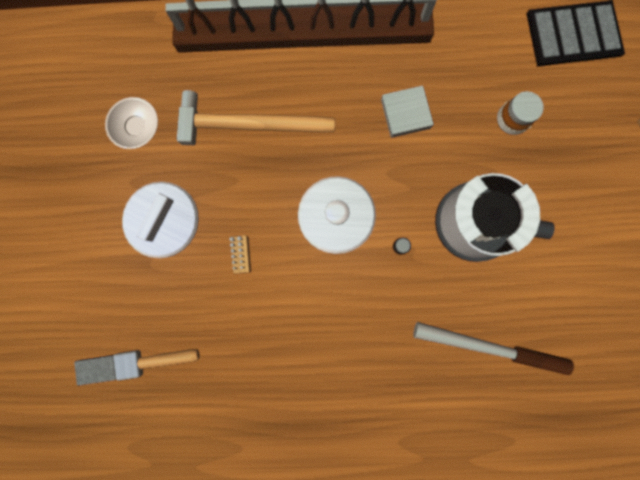

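The top view shows the bar lid at (159,220) with its bar running diagonally. The knob lid is at (337,214). The housing mouth is at (497,214), with slots near the top and bottom and the hose on the right. Next I'll measure the angles.

```bash
cat >> h.py <<'E'
def bar(W,c,zl,zh,R=0.05):
    m=(W[...,2]>zl)&(W[...,2]<zh)&(np.hypot(W[...,0]-c[0],W[...,1]-c[1])<R)
    q=W[m][:,:2].astype(np.float32)
    return cv2.minAreaRect(q*1000),q,np.median(W[m][:,2])
def ring(W,c,zl,zh):
    m=(W[...,2]>zl)&(W[...,2]<zh)&(np.hypot(W[...,0]-c[0],W[...,1]-c[1])<.075)
    return W[m]
E
python3 - <<'E'
from h import *
for c in ["top","scene"]:
    p=read_camera(c);W=cloud(p)
    b,q,z=bar(W,(.577,.257),.052,.07)
    e=np.linalg.svd(q-q.mean(0),full_matrices=False)[2][0]
    print(c,"bar",b,q.mean(0),z,np.degrees(np.arctan2(e[1],e[0])),len(q))
    q=ring(W,(.577,.257),.02,.036)[:,:2].astype(np.float32); print("lid circ",cv2.minEnclosingCircle(q*1000))
    q=ring(W,(.558,-.255),.095,.107);print("ring",cv2.minEnclosingCircle((q[:,:2]*1000).astype(np.float32)),cv2.fitEllipse(cv2.convexHull((q[:,:2]*1000).astype(np.float32))),np.median(q[:,2]))
    cc=np.array(cv2.minEnclosingCircle((q[:,:2]*1000).astype(np.float32))[0])/1000
    d=q[:,:2]-cc;r=np.hypot(*d.T);k=(r>.042)&(r<.053)
    print(np.histogram(np.degrees(np.arctan2(d[k,1],d[k,0])),bins=np.arange(-180,181,10))[0])
E
```

```text
top bar ((577.0714721679688, 257.8366394042969), (18.806175231933594, 74.1391372680664), 61.260311126708984) [0.576625  0.2563022] 0.06054745967741079 151.64285 621
lid circ ((576.1215209960938, 257.9230041503906), 62.61952209472656)
ring ((561.070556640625, -254.40963745117188), 61.511417388916016) ((559.7778930664062, -254.35113525390625), (118.00662994384766, 121.50411987304688), 177.13726806640625) 0.09990829249909719
[ 0  3 46 44 42 47 41 44 47 41 42 48 43 21  0  0  0  0  0  1 34 43 45 45
 41 46 44 44 43 47 45 30  0  0  0  0]
scene bar ((575.3796997070312, 257.7607727050781), (18.632829666137695, 75.56556701660156), 61.96189880371094) [0.57687044 0.25821367] 0.05996209446063585 -27.95487 1008
lid circ ((574.7700805664062, 257.14794921875), 62.72437286376953)
ring ((557.1593627929688, -254.0659637451172), 61.87175750732422) ((556.9564819335938, -254.010498046875), (120.95597839355469, 123.1447525024414), 167.6242218017578) 0.09889151564900772
[ 0  0 18 17 14 17 15 15 19 18 16 17 18 22  0  0  0  0  0  0 16 22 19 19
 24 21 19 20 20 16 21 11  0  0  0  0]
```

Call:
{"name": "servo_tool", "arguments": {"increments": [[[1,3.8,-2.0,-0.7,0],[1,3.8,-2.0,-0.7,0],[1,3.8,-2.0,-0.7,0],[1,3.8,-2.0,-0.7,0],[1,3.8,-2.0,-0.7,0],[1,3.8,-2.0,-0.7,0],[1,3.8,-2.0,-0.7,0],[1,3.8,-2.0,-0.7,0],[1,3.8,-2.0,-0.7,0],[1,3.8,-2.0,-0.7,0]]]}}

```text
t: 1.6
ee_pos: [0.5016, -0.3089, 0.3019]
ee_rot: [180.0, -0.0, 18.0]
ft_force: [-0.8, -0.5, -0.3]
finger_gap: 1.002
gripper_force: 0.0
```

Call:
{"name": "servo_tool", "arguments": {"increments": [[[1,3.6,-1.8,0,0],[1,3.6,-1.8,0,0],[1,0,0,0,0],[1,0,0,0,0],[1,0,0,0,0]]]}}

```text
t: 2.1
ee_pos: [0.5573, -0.2549, 0.3013]
ee_rot: [180.0, 0.0, 17.9]
ft_force: [-0.4, -0.2, -0.4]
finger_gap: 1.003
gripper_force: 0.0
```

```bash
cat >> h.py <<'E'
def delta(s,xyz,yaw):
    R=Ro.from_euler('xyz',s["ee_rot"],degrees=True).as_matrix()
    d=R.T@(np.array(xyz)-s["ee_pos"])*100
    w=(yaw-s["ee_rot"][2]+180)%360-180
    print("shift cm",d.round(2),"yaw change",round(w,1),"turn rad",round(-np.radians(w),3))
E
python3 - <<'E'
from h import *
s=read_state();print(s["t"],s["ee_pos"],s["ee_rot"],s["joints"].round(1))
p=read_camera("wrist");W=cloud(p,s);save(p,"w1");print(np.array(p["hand_eye"]).round(3).tolist())
q=ring(W,(.559,-.254),.09,.11);print(len(q))
if len(q)>100:
    h=(q[:,:2]*1000).astype(np.float32);cc=np.array(cv2.minEnclosingCircle(h)[0])/1000
    print("ring",cv2.minEnclosingCircle(h),cv2.fitEllipse(cv2.convexHull(h)),np.median(q[:,2]))
    q=q[q[:,2]>.096]
    d=q[:,:2]-cc;r=np.hypot(*d.T);k=(r>.040)&(r<.055)
    print(np.histogram(np.degrees(np.arctan2(d[k,1],d[k,0])),bins=np.arange(-180,181,10))[0])
delta(s,[.576,.2575,.2],152)
E
```

```text
2.1 [ 0.55726628 -0.25490034  0.30128566] [1.79978144e+02 3.32157184e-02 1.79456440e+01] [ 33.   14.2 -15.5  82.4   3.8  83.9 -54.5]
[[-0.0, -0.957, -0.29, 0.075], [1.0, -0.001, 0.001, 0.0], [-0.001, -0.29, 0.957, -0.141], [0.0, 0.0, 0.0, 1.0]]
7412
ring ((559.1255493164062, -254.9856719970703), 60.74874496459961) ((559.0603637695312, -254.92758178710938), (119.45381927490234, 121.15997314453125), 170.45947265625) 0.09795635468813636
[  0   0  84 101 103 101 105 103 106 108 113 116 115  67   0   0   0   0
   0   1 104 127 124 125 123 117 121 116 115 109 108  60   0   0   0   0]
shift cm [ 17.58 -48.17  10.1 ] yaw change 134.1 turn rad -2.34
```

View pics/w1.png

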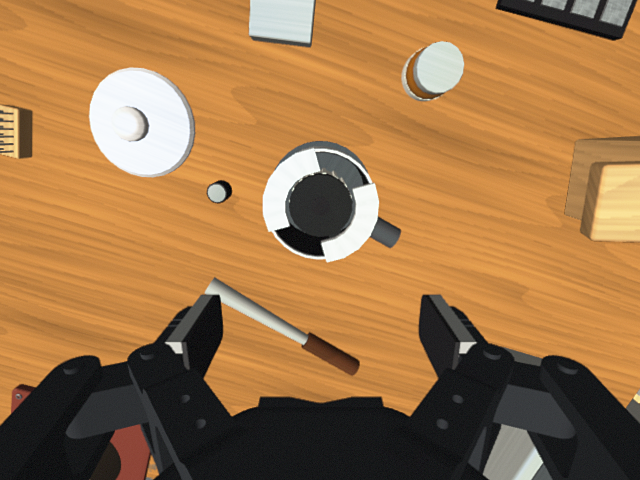

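Call:
{"name": "servo_tool", "arguments": {"increments": [[[1,1.5,-4.0,0,0],[1,1.5,-4.0,0,0],[1,1.5,-4.0,0,0],[1,1.5,-4.0,0,0],[1,1.5,-4.0,0,0],[1,1.5,-4.0,0,0],[1,1.5,-4.0,0,0],[1,1.5,-4.0,0,0],[1,1.5,-4.0,0,0],[1,1.5,-4.0,0,0]]]}}

```text
t: 3.15
ee_pos: [0.5769, 0.173, 0.3017]
ee_rot: [180.0, -0.0, 17.9]
ft_force: [1.6, 0.2, 0.6]
finger_gap: 1.004
gripper_force: 0.0
```

Call:
{"name": "servo_tool", "arguments": {"increments": [[[1,1.3,-4.0,0.5,0],[1,1.3,-4.0,0.5,0],[1,0,0,0.5,-0.147],[1,0,0,0.5,-0.147],[1,0,0,0.5,-0.147],[1,0,0,0.5,-0.147],[1,0,0,0.5,-0.147],[1,0,0,0.5,-0.147],[1,0,0,0.5,-0.147],[1,0,0,0.5,-0.147]]]}}

```text
t: 4.15
ee_pos: [0.5773, 0.2555, 0.2512]
ee_rot: [180.0, 0.0, 85.6]
ft_force: [-0.1, -0.5, -0.4]
finger_gap: 1.0
gripper_force: 0.0
```

Call:
{"name": "servo_tool", "arguments": {"increments": [[[1,0,0,0.5,-0.147],[1,0,0,0.5,-0.147],[1,0,0,0.5,-0.147],[1,0,0,0.5,-0.147],[1,0,0,0.5,-0.147],[1,0,0,0.5,-0.147],[1,0,0,0.5,-0.147],[1,0,0,0.5,-0.147],[1,0,0,0,0],[1,0,0,0,0]]]}}

```text
t: 5.15
ee_pos: [0.5771, 0.2561, 0.2114]
ee_rot: [-180.0, 0.0, 152.5]
ft_force: [-0.4, -0.3, -0.2]
finger_gap: 1.0
gripper_force: 0.0
```

```bash
python3 - <<'E'
from h import *
s=read_state();print(s["t"],s["ee_pos"],s["ee_rot"],s["joints"].round(1))
p=read_camera("wrist");W=cloud(p,s);save(p,"w2")
for c in [(.576,.2575)]:
    b,q,z=bar(W,c,.052,.07)
    e=np.linalg.svd(q-q.mean(0),full_matrices=False)[2][0]
    print("bar",b,q.mean(0),z,np.degrees(np.arctan2(e[1],e[0])),len(q))
    q=ring(W,c,.02,.036)[:,:2].astype(np.float32); print("lid circ",cv2.minEnclosingCircle(q*1000))
delta(s,[.576,.2575,.03],152)
E
```

```text
5.15 [0.57709601 0.25609129 0.21135743] [-1.79980699e+02  3.10344282e-03  1.52450918e+02] [ 12.5  26.8 -54.8  86.1  22.1  78.6  18.7]
bar ((576.1088256835938, 258.3067932128906), (17.689912796020508, 75.42564392089844), 62.06479263305664) [0.57466817 0.25874567] 0.059766257499299424 -27.533499 1633
lid circ ((576.4541625976562, 257.8577575683594), 62.05733871459961)
shift cm [ 0.16  0.08 18.14] yaw change -0.5 turn rad 0.008
```

Call:
{"name": "servo_tool", "arguments": {"force": 60, "increments": [[[1,0.2,0.1,2.5,0],[1,0,0,2.5,0],[1,0,0,2.5,0],[1,0,0,2.5,0],[1,0,0,2.5,0],[1,0,0,2.0,0],[1,0,0,1.5,0],[1,0,0,1.0,0],[1,0,0,0.7,0],[1,0,0,0,0]]]}}

```text
t: 6.2
ee_pos: [0.5753, 0.2589, 0.034]
ee_rot: [-180.0, -0.0, 152.8]
ft_force: [-0.2, 0.8, 0.2]
finger_gap: 1.0
gripper_force: 0.0
```

Call:
{"name": "servo_tool", "arguments": {"force": 60, "increments": [[[0,0,0,0,0],[0,0,0,0,0],[0,0,0,0,0],[0,0,0,0,0],[0,0,0,0,0],[0,0,0,0,0],[0,0,0,0,0],[0,0,0,0,0]]]}}

```text
t: 7.0
ee_pos: [0.5755, 0.2591, 0.0347]
ee_rot: [180.0, 0.0, 152.8]
ft_force: [-0.7, -1.5, 5.4]
finger_gap: 0.195
gripper_force: 60.7
```

Call:
{"name": "servo_tool", "arguments": {"increments": [[[0,0,0,-0.5,0],[0,0,0,-1.5,0],[0,0,0,-2.5,0],[0,0,0,-3,0],[0,0,0,-3,0],[0,0,0,-3,0],[0,0,0,-3,0],[0,0,0,-2,0],[0,0,0,-1,0],[0,0,0,0,0]]]}}

```text
t: 8.0
ee_pos: [0.5756, 0.2595, 0.2309]
ee_rot: [179.9, 0.1, 152.8]
ft_force: [-0.1, 0.7, -3.2]
finger_gap: 0.199
gripper_force: 59.8
```

Call:
{"name": "servo_tool", "arguments": {"increments": [[[0,-1,-2,0,0],[0,-1.5,-3,0,0],[0,-1.8,-3.8,0,0],[0,-1.8,-3.8,0,0],[0,-1.8,-3.8,0,0],[0,-1.8,-3.8,0,0],[0,-1.8,-3.8,0,0],[0,-1.8,-3.8,0,0],[0,-1.8,-3.8,0,0],[0,-1.8,-3.8,0,0]]]}}

```text
t: 9.0
ee_pos: [0.5627, -0.1348, 0.228]
ee_rot: [-180.0, -0.1, 152.8]
ft_force: [0.4, -0.9, -2.6]
finger_gap: 0.198
gripper_force: 59.7
```

```bash
python3 - <<'E'
from h import *
s=read_state();print(s["t"],s["ee_pos"],s["ee_rot"],s["joints"].round(1),s["ft_force"],s["finger_gap"])
delta(s,[.559,-.255,.2],168.6)
E
```

```text
9.0 [ 0.56273779 -0.13481042  0.2279818 ] [-1.79972990e+02 -1.06953292e-01  1.52794221e+02] [ 51.2  17.6 -51.   92.3  14.   76.9  61.1] [ 0.38282791 -0.86240856 -2.55700473] 0.19840560632532828
shift cm [ -5.17 -10.86   2.79] yaw change 15.8 turn rad -0.276
```

Call:
{"name": "servo_tool", "arguments": {"increments": [[[0,-1.5,-3.2,0,0],[0,-1.5,-3.2,0,0],[0,-1.2,-2.5,0,0],[0,-0.9,-1.8,0,0],[0,0,0,0.5,-0.07],[0,0,0,0.5,-0.1],[0,0,0,0.5,-0.1],[0,0,0,0.5,0],[0,0,0,0,0],[0,0,0,0,0]]]}}

```text
t: 10.0
ee_pos: [0.5602, -0.2513, 0.2091]
ee_rot: [180.0, -0.0, 168.2]
ft_force: [0.1, 0.8, -2.8]
finger_gap: 0.198
gripper_force: 59.8
```

```bash
python3 - <<'E'
from h import *
s=read_state();print(s["t"],s["ee_pos"],s["ee_rot"],s["joints"].round(1),s["ft_force"],s["finger_gap"])
delta(s,[.559,-.255,.14],168.6)
z=s["ee_pos"][2]
for c in ["top","scene","wrist"]:
    p=read_camera(c);save(p,"h"+c);W=cloud(p,s)
    q=ring(W,s["ee_pos"],z-.014,z+.004)
    h=(q[:,:2]*1000).astype(np.float32);print(c,len(q),np.median(q[:,2]),cv2.minEnclosingCircle(h),cv2.fitEllipse(cv2.convexHull(h)))
    if c!="wrist":
        m=(W[...,2]>z+.014)&(W[...,2]<z+.032)&(np.hypot(W[...,0]-.559,W[...,1]+.255)<.05);print(m.sum(),cv2.minAreaRect((W[m][:,:2]*1000).astype(np.float32)))
i=[cv2.imread(f"pics/h{c}.png")[80:330,:400] if c=="scene" else cv2.imread(f"pics/h{c}.png")[90:340,240:640] for c in("scene","top")]
cv2.imwrite("pics/h.png",cv2.hconcat(i))
E
```

```text
10.0 [ 0.56022046 -0.25127052  0.2090672 ] [ 1.79982930e+02 -3.14402006e-02  1.68158704e+02] [ 58.8  23.  -50.1  88.9  17.9  76.6  84.9] [ 0.06349539  0.81591871 -2.82664665] 0.19840064549118408
shift cm [ 0.04 -0.39  6.91] yaw change 0.4 turn rad -0.008
top 4762 0.2042745433150296 ((561.9971313476562, -251.21519470214844), 62.337223052978516) ((562.2218017578125, -251.34632873535156), (123.42951202392578, 123.62841796875), 10.030937194824219)
633 ((560.4359741210938, -244.4457550048828), (75.03865051269531, 33.00043487548828), 11.73621654510498)
scene 2049 0.2038504225026725 ((560.216552734375, -249.85731506347656), 62.07877731323242) ((560.5632934570312, -248.9763946533203), (120.63006591796875, 123.36264038085938), 52.8713264465332)
590 ((561.533203125, -246.11814880371094), (36.94001007080078, 77.09768676757812), 69.82286071777344)
wrist 28245 0.203372834384249 ((561.5853881835938, -251.5184326171875), 62.178585052490234) ((561.064453125, -251.24049377441406), (122.74951171875, 123.87330627441406), 154.00306701660156)
```

View pics/h.png

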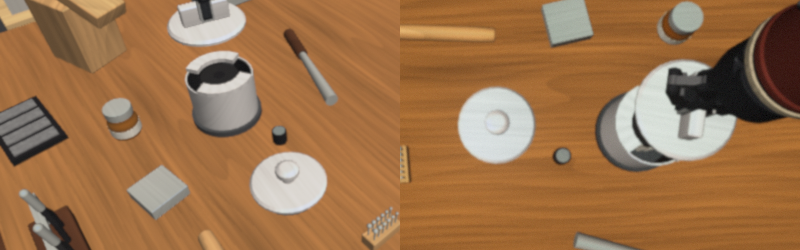

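View pics/hwrist.png

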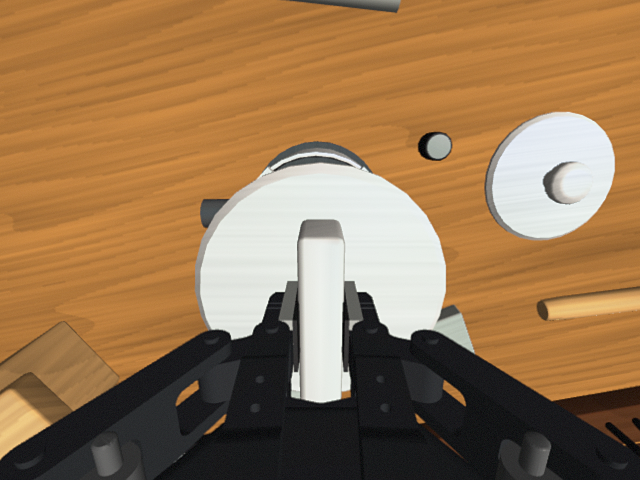

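The lid is held level with the bar centred in the grip, above the mouth and about 4 mm off to +y. I'll correct that and lower it to the cartridge.

Call:
{"name": "servo_tool", "arguments": {"increments": [[[0,0.1,-0.4,0.8,-0.008],[0,0,0,1.5,0],[0,0,0,1.5,0],[0,0,0,1.5,0],[0,0,0,1.0,0],[0,0,0,0.7,0],[0,0,0,0.4,0],[0,0,0,0,0],[0,0,0,0,0]]]}}

```text
t: 11.05
ee_pos: [0.5588, -0.2553, 0.1358]
ee_rot: [-180.0, 0.0, 168.7]
ft_force: [0.4, 0.2, -2.3]
finger_gap: 0.199
gripper_force: 59.8
```

Call:
{"name": "servo_tool", "arguments": {"increments": [[[0,0,0,0.3,0],[0,0,0,0.3,0],[0,0,0,0.3,0],[0,0,0,0.3,0],[0,0,0,0,0],[0,0,0,0,0]]]}}

```text
t: 11.65
ee_pos: [0.5586, -0.2554, 0.1236]
ee_rot: [-180.0, 0.0, 168.7]
ft_force: [-0.3, -0.1, 2.4]
finger_gap: 0.197
gripper_force: 60.5
```

Call:
{"name": "servo_tool", "arguments": {"increments": [[[0,0,0,0.3,0],[0,0,0,0.3,0],[0,0,0,0.25,0],[0,0,0,0,0],[0,0,0,0,0],[0,0,0,0,0]]]}}

```text
t: 12.25
ee_pos: [0.5586, -0.2554, 0.115]
ee_rot: [-180.0, 0.0, 168.7]
ft_force: [-1.0, -0.4, 4.1]
finger_gap: 0.2
gripper_force: 60.8
```

Call:
{"name": "servo_tool", "arguments": {"increments": [[[0,0,0,0,0.05],[0,0,0,0,0.1],[0,0,0,0,0.1],[0,0,0,0,0.1],[0,0,0,0,0.1],[0,0,0,0,0.1],[0,0,0,0,0],[0,0,0,0,0]]]}}

```text
t: 13.05
ee_pos: [0.559, -0.2546, 0.1151]
ee_rot: [180.0, 0.0, 137.4]
ft_force: [0.1, 2.7, 4.0]
finger_gap: 0.196
gripper_force: 60.8
```

```bash
python3 - <<'E'
from h import *
s=read_state();print(s["t"],s["ee_pos"],s["ee_rot"],s["joints"].round(1),s["ft_force"],s["wrist_torque"],s["finger_gap"])
E
```

```text
13.05 [ 0.55900954 -0.25463795  0.11506704] [1.79951158e+02 1.95052919e-02 1.37414813e+02] [ 53.5  25.6 -42.1  95.3  18.4  66.2  54.1] [0.13957357 2.6956077  4.03768532] [ 0.71092764 -0.24783536 -0.01927614] 0.19578057022158513
```

Turning freely with almost no torque. 1.02 rad remains.

Call:
{"name": "servo_tool", "arguments": {"increments": [[[0,0,0,0,0.12],[0,0,0,0,0.12],[0,0,0,0,0.12],[0,0,0,0,0.12],[0,0,0,0,0.12],[0,0,0,0,0.12],[0,0,0,0,0.12],[0,0,0,0,0.12],[0,0,0,0,0.06],[0,0,0,0,0]]]}}

```text
t: 14.05
ee_pos: [0.5591, -0.2551, 0.1151]
ee_rot: [179.9, 0.0, 78.9]
ft_force: [2.2, 1.3, 3.3]
finger_gap: 0.201
gripper_force: 60.8
```

```bash
python3 - <<'E'
from h import *
s=read_state();print(s["t"],s["ee_pos"],s["ee_rot"],s["joints"].round(1),s["ft_force"],s["wrist_torque"],s["finger_gap"])
p=read_camera("wrist");W=cloud(p,s);q=ring(W,(.559,-.255),.09,.13);print(np.median(q[:,2]))
m=(W[...,2]>.13)&(W[...,2]<.146)&(np.hypot(W[...,0]-.559,W[...,1]+.255)<.05);print(m.sum(),cv2.minAreaRect((W[m][:,:2]*1000).astype(np.float32)))
E
```

```text
14.05 [ 0.55911767 -0.25514292  0.11513372] [1.79931297e+02 1.22180157e-04 7.88730633e+01] [ 45.5  23.  -31.5  95.7  13.   64.9  -0.6] [2.171146   1.30582527 3.30919293] [ 0.2662928  -0.50360935 -0.02691912] 0.20090004301652645
0.10953985348648276
8794 ((558.923828125, -253.29067993164062), (74.11754608154297, 42.140113830566406), 60.336509704589844)
```

Call:
{"name": "servo_tool", "arguments": {"increments": [[[0,0,0,-0.2,0],[0,0,0,-0.15,0],[0,0,0,0,0],[0,0,0,0,0],[0.4,0,0,0,0],[0.7,0,0,0,0],[1,0,0,0,0],[1,0,0,0,0],[1,0,0,0,0],[1,0,0,0,0]]]}}

```text
t: 15.1
ee_pos: [0.5584, -0.2553, 0.1183]
ee_rot: [-180.0, 0.0, 78.8]
ft_force: [-0.4, 0.0, 0.4]
finger_gap: 0.998
gripper_force: 0.0
```

Call:
{"name": "servo_tool", "arguments": {"increments": [[[1,0,0,0,0],[1,0,0,0,0],[1,0,0,-1,0],[1,0,0,-2,0],[1,0,0,-3,0],[1,0,0,-3,0],[1,0,0,-3,0],[1,0,0,-2,0],[1,0,0,0,0],[1,0,0,0,0]]]}}

```text
t: 16.1
ee_pos: [0.5586, -0.2552, 0.259]
ee_rot: [179.9, 0.0, 78.8]
ft_force: [-0.8, -0.9, 0.1]
finger_gap: 1.003
gripper_force: 0.0
```

```bash
python3 - <<'E'
from h import *
s=read_state();print(s["t"],s["ee_pos"],s["ee_rot"],s["ft_force"],s["finger_gap"])
p=read_camera("wrist");save(p,"end");W=cloud(p,s);q=ring(W,(.559,-.255),.095,.125);print(np.median(q[:,2]),cv2.minEnclosingCircle((q[:,:2]*1000).astype(np.float32)))
A=np.c_[q[:,:2]-q[:,:2].mean(0),np.ones(len(q))];print("plane",np.linalg.lstsq(A,q[:,2],rcond=None)[0])
m=(W[...,2]>.135)&(W[...,2]<.155)&(np.hypot(W[...,0]-.559,W[...,1]+.255)<.05);print(m.sum(),np.median(W[m][:,2]),cv2.minAreaRect((W[m][:,:2]*1000).astype(np.float32)))
E
```

```text
16.1 [ 0.55864217 -0.25524705  0.2589762 ] [1.79943653e+02 1.79064536e-02 7.87711867e+01] [-0.77059583 -0.8767738   0.09406638] 1.0034737685906558
0.11194812136797583 ((560.0481567382812, -255.77157592773438), 62.168304443359375)
plane [-8.51424852e-05 -3.31529950e-03  1.11813243e-01]
2031 0.14283418551747126 ((559.9900512695312, -255.2176055908203), (75.6441879272461, 18.05864143371582), 78.7059555053711)
```

View pics/end.png

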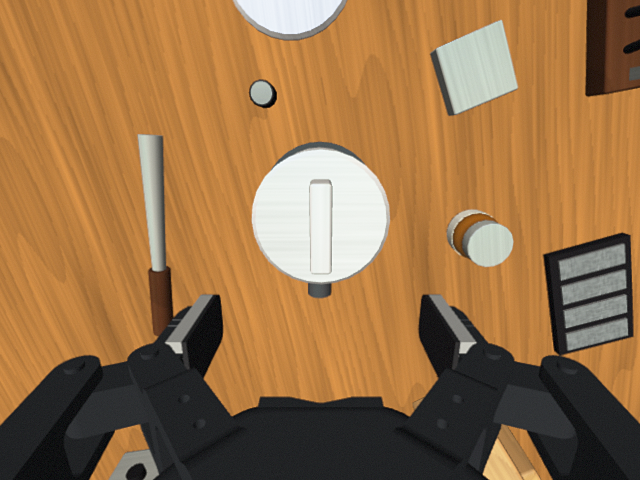

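The picture shows the lid sitting level on the housing at (320,215). Its bar lines up with the hose, so it has made the quarter turn. The cover top is at 112 mm, which puts the lid origin at about 82–83 mm: locked. The gripper is clear.

```bash
python3 -c "
from plant import *
print(close_job())"
```

```text
the job is handed in; nothing more can be done
None
```

The bar-grip lid is on the housing, pressed down, turned a quarter turn clockwise and locked; it stayed down when released. The knob lid was not touched, and the job was handed in at about 16 s.

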